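# Clamp a drain tube in the pipe vise

## Robot

A 6-joint arm with a two-finger parallel gripper is mounted at the origin on the work surface. World frame = base frame: x ahead of the robot, y to its left, z up, the work surface at z = 0. Lengths are in m, angles in rad, forces in N, time in s.
With the tool pointing down it reaches from about 0.375 to 0.825 m from the base axis. Payload 5.5 kg.
Tool frame: the origin (TCP) lies at the very end of the fingers, on their centre line; the grasp point (between the pads) lies 19 mm behind it; z points along the fingers, y is the line along which they close (so a half turn about z gives the same grasp; the last joint's range is limited). The gripper opens to 85 mm and grips with 20 to 120 N. Pads are 22 mm wide; open, the fingers measure 114 mm over their backs; the gripper's body (76 mm by 85 mm) begins 54 mm behind the grasp point. The pads swing forward as they close: fully open they stand 13 mm farther back than shut.
Start: joints at [1.107, 0.314, -0.047, 1.21, 0, 1.571], TCP at [0.268, 0.537, 0.194] pointing down, gripper open.
Joint ranges: [-2.67, 2.67], [-0.69, 1.73], [-1.03, 1.25], [-2.08, 2.16], [-1.42, 1.45], [-3.14, 3.14]. Speed limits (rad/s): [2.39, 2.39, 3.01, 3.14, 3.14, 3.14].

## Interface

Orientations are given as a 3x3 rotation matrix whose columns are the frame's x, y, z axes.
In Python, from station import status, capture, manip, spotter gives the robot as it stands.
- The arm moves only by the tool jog_arm, never from a script. Its argument "deltas" is a list of rows, each a list of 2 entries, a list of its own where there are three numbers: the shift along the world's x, y, z in m, then the turn, a rotation vector about the world's x, y, z in rad. A call has 1 to 12 rows; each row shifts and turns the commanded pose from where the row before left it; what a row does not reach is not made up. A row lasts 1/12 s, in which the tool goes at most 41.7 mm and 7.16 degrees, less where a joint would pass 70% of its speed; a pose out of reach is approached as far as the arm can. A call with a gripper value outside its range is refused whole. "hand" is the opening in per cent of the stroke, from 0 (shut) to 100 (fully open), set as the call begins (left out, the last holds). The fingers move at their own pace and stop on an object; "squeeze" is the grip in N (left out, the last holds). Time passes only in rows, so rows that do not move let the fingers close. It gives the time, the measured TCP pose, the force, the opening and the grip force at its end, in the units of the state.
- status.observe(): the state, without advancing time (a new reading comes with each control period).
- capture(name): name is "scene" or "top" or "wrist"; returns a dict with "pixels" (480x640x3 uint8, red, green, blue), "camera_matrix" (3x3 intrinsics, pixels), "world_from_camera" (4x4, takes a point from camera to world coordinates). Camera axes: x right, y down, z forward; pixel columns grow to the right and rows downward; lengths in m; the calibration is good to about 2 mm. The wrist camera is an equidistant fisheye: a pixel r from the principal point sees the ray r / f radians off the axis. A picture is of the moment at which its call begins. There is no depth.
- manip.job_done(): hands the job in; it is judged then, once.
Trained networks look in the newest picture that a camera, given by its name, has taken for a name from the list of things; names that differ only in an ending like _2 or _b are one class to them, and where a whole thing is asked for, a point or a joint stands for the part that bears it (a point fixed in the world has none). Each returns a list of dicts, best first, with "p" (0 to 1); they miss things now and then, are a little off and sometimes report something else, mostly with a low value. They report only what shows in the picture. A call takes as long as a camera call. They do not tell look-alikes from the thing itself.
- spotter.search_frame(camera, query): "point" ([column, row] in pixels, amid what is visible of it).
- spotter.silhouettes(camera, query): "region" (480x640 bool, what is visible of it) and "point" ([column, row] in pixels, amid what is visible of it).
- spotter.pinpoint(camera, query): "point" ([column, row] in pixels: a listed point, or the origin of a listed thing).
The state is a dict: "time_s": time; "joint_pos": joint angles; "qvel": joint speeds; "joint_efforts": joint torques, N m; "tool_pos": TCP position; "orientation": TCP orientation; "contact_force": force on the tool from outside, world axes, zero at the start; "ft_torque": the same for the moment, N m; "opening": finger opening in m; "finger_force": force on a finger pad.
Only numpy, scipy, OpenCV 4.12 (cv2) and the standard library are available. Lean on these libraries where they do the work, as an engineer would, in place of code of your own. Each camera call takes 0.05 s, during which the arm holds its last target. There are 200 camera calls.

## Task

Push the plastic drain tube along the vee of the pipe vise until its inner end rests gently against the steel stop, then wind the crank clockwise (seen from above), keeping hold of its loose sleeve whenever it turns, until the vise's foot clamps the tube firmly; the thin tube must not be crushed. Leave it clamped against the stop, let go, and do not disturb the other things lying around.

Things in the scene. Friction and masses are not known exactly. Their poses are not given: they have to be found in the camera images.
- vise: Dark cast-iron pipe vise, bolted down, base 125 x 168 mm. Origin: on the board under the screw's axis; y runs along the 90-degree vee (+y to the tube's free end), z up. Vee: y = -60 to +85 mm, walls 54 mm high, 65 mm apart outside; the tube's axis lies 58 mm above the board. An arch over its middle, 126 mm wide in x, 44 mm in y, is 161 mm high (170 with the screw's boss).
- stop: Rigid upright steel plate, 44 mm wide, 6 mm thick, top 76 mm above the board, closing the -y end of the vee. Origin: on the board under its face. Pressing the tube on it with more than 30 N is too hard.
- stop_face (a point): Centre of the stop's face that the tube's inner end must meet, at the height of the tube's axis; axes as the vise.
- tube: White plastic drain tube, diameter 40 mm, 170 mm long, closed flat ends (grey caps, diameter 38 mm), about 0.25 kg, loose in the vee. Origin: its middle, on its axis; its y axis runs along it. It slides in the vee at about 1 to 4 N. At the start its inner end is 15 to 45 mm short of the stop.
- tube_inner_end (a point): Centre of the tube's flat end that faces the stop.
- tube_outer_end (a point): Centre of the tube's flat free end, which stands out of the vee on the +y side of the vise: push here towards the stop.
- crank_axis (a point): Point on the vise's vertical screw axis at the middle of the crank arm's thickness, about 224 mm above the board at the start. It goes down with the screw: 20 mm for each clockwise turn (3.18 mm per rad).
- crank (a joint): Crank angle, rad; grows clockwise seen from above, winding the foot down; -1 to 1 at the start, end stop at 15. At 0 the sleeve is on the -y side of the screw. Turning freely takes 0.35 Nm (4.4 N at the sleeve); clamping adds 1 N at the sleeve per 25 N. Held still after a small slow step, the sleeve pushes back 1 to 3 N more when clamped than when free. Let go, it stays (up to 110 N of clamping).
- sleeve: Black plastic grip sleeve, diameter 25 mm (27 at its end beads), 64 mm long, upright on the crank's pin 80 mm from the screw's axis; spins freely on the pin. Origin: its middle, 40 mm above the crank arm's middle; its top is 32 mm above the origin. The arm is a steel bar 18 mm wide, 10 mm thick, 3 mm below the sleeve.
- foot: Steel pressure foot 38 x 44 x 13 mm on the screw's lower end, does not turn. Origin: centre of its underside, about 22 mm above the tube at the start. It has up to 4 mm of hidden end play: it first touches lightly (about 5 N); only when the play is taken up (up to 1.3 rad later) does it clamp, then stiffly, from light to too tight within about 0.5 rad. Firm: over 25 N; crushed: over 180 N.
- slip_nut: White plastic ring nut, 60 mm across, 20 mm high, on the board; leave alone.
- slip_nut_b: A second such ring nut; leave alone.
- putty_can: White can, diameter 84 mm, 65 mm high; leave alone.
- wrench: Steel wrench 200 mm long, lying on the board; leave alone.
- aerosol: Green and white spray can, diameter 60 mm, 190 mm high; leave alone.
- detergent: Blue bottle, diameter 84 mm, 210 mm high; leave alone.
- spray_bottle: Trigger spray bottle, diameter 80 mm, 210 mm high; leave alone.
There are look-alikes about, which are no part of the job. Of the things like the tube, leave any that is orange or yellow; of the rest the larger one is meant.

How it is judged:
By the outcome, as a careful person would: the job done as asked, in the order asked, and still so for the second after the job is handed in, with the robot touching nothing.
It also fails if it takes over 72 s, if anything falls off the work surface, if the arm or the gripper's body presses on something with over 40 N, if the wrist force passes 120 N, or if a joint passes its speed limit or range.

## Working session

There is one attempt and no reset: what is moved stays moved. The work goes in short steps, Python scripts to look and compute and a tool call to move; the robot and the scene stay as the last step left them, time stands still between calls to the robot, and variables do not carry over. Pictures are saved under pics/ and viewed, at most 10 in all, crops included, and the job is handed in when it is done.

Besides the shell and the picture viewer there is one more tool, called after "Call:" as name([rows], argument=value, ...), one row to a line, values as JSON. jog_arm: Moves the arm, as the interface text tells. Its arguments: {"type":"object","properties":{"deltas":{"type":"array","items":{"type":"array"}},"hand":{"type":"number"},"squeeze":{"type":"number"}},"required":["deltas"]}

```bash
ls; mkdir -p pics; cat > h.py <<'E'
import numpy as np, cv2
from station import status, capture, manip, spotter
def ray(c,px):
    K=c["camera_matrix"];T=np.array(c["world_from_camera"])
    d=np.linalg.inv(K)@np.array([px[0],px[1],1.]);d=T[:3,:3]@d
    return T[:3,3],d/np.linalg.norm(d)
def atz(c,px,z):
    o,d=ray(c,px);return o+d*(z-o[2])/d[2]
def tri(c1,p1,c2,p2):
    o1,d1=ray(c1,p1);o2,d2=ray(c2,p2)
    A=np.stack([d1,-d2],1);s=np.linalg.lstsq(A,o2-o1,rcond=None)[0]
    a=o1+s[0]*d1;b=o2+s[1]*d2
    return (a+b)/2,np.linalg.norm(a-b)
def proj(c,P):
    T=np.linalg.inv(c["world_from_camera"]);q=T[:3,:3]@np.array(P)+T[:3,3];q=c["camera_matrix"]@q;return q[:2]/q[2]
def save(c,n): cv2.imwrite("pics/"+n,np.array(c["pixels"])[:,:,::-1])
E
python3 - <<'E'
from h import *
np.set_printoptions(precision=4,suppress=True)
C={}
for n in("scene","top"):
    C[n]=capture(n);save(C[n],n+"0.png")
    print(n,np.array(C[n]["world_from_camera"])[:3,3])
    for q in("vise","stop_face","tube","tube_inner_end","tube_outer_end","crank_axis","sleeve","foot","slip_nut","putty_can","wrench","aerosol","detergent","spray_bottle"):
        print(n,q,[(np.round(r["point"],1).tolist(),round(r["p"],2)) for r in spotter.pinpoint(n,q)[:4]])
E
```

```text
pics
scene [1.2165 0.5681 0.8691]
scene vise []
scene stop_face []
scene tube [([407.2, 311.3], 0.78), ([314.9, 275.3], 0.72), ([298.4, 214.4], 0.65)]
scene tube_inner_end [([274.3, 249.5], 0.81), ([420.7, 336.1], 0.78), ([332.5, 248.2], 0.63), ([293.2, 258.8], 0.58)]
scene tube_outer_end [([378.1, 250.5], 0.62), ([241.2, 242.2], 0.6), ([340.4, 293.4], 0.59), ([399.3, 289.2], 0.56)]
scene crank_axis [([299.4, 281.6], 0.7), ([296.6, 217.1], 0.68)]
scene sleeve [([301.9, 182.2], 0.73)]
scene foot [([297.9, 253.4], 0.67), ([475.1, 367.0], 0.3)]
scene slip_nut [([317.0, 346.4], 0.95), ([399.4, 274.7], 0.56)]
scene putty_can [([218.5, 282.9], 0.73)]
scene wrench [([286.8, 205.5], 0.7)]
scene aerosol [([230.3, 215.5], 0.73)]
scene detergent [([393.5, 377.6], 0.77)]
scene spray_bottle [([288.4, 208.7], 0.35)]
top [0.2965 0.0133 1.3691]
top vise [([337.5, 237.8], 0.98)]
top stop_face []
top tube [([318.9, 314.0], 0.96), ([213.6, 287.8], 0.66), ([307.2, 236.6], 0.64), ([136.5, 287.2], 0.64)]
top tube_inner_end [([396.1, 247.5], 0.84), ([339.2, 295.5], 0.64), ([185.0, 266.3], 0.58), ([362.6, 239.0], 0.49)]
top tube_outer_end [([303.4, 333.5], 0.84), ([432.0, 224.8], 0.74), ([272.3, 234.3], 0.68), ([240.1, 303.1], 0.56)]
top crank_axis [([337.5, 218.5], 0.73), ([388.6, 176.0], 0.63)]
top sleeve [([363.2, 239.2], 0.55), ([304.5, 234.5], 0.44)]
top foot []
top slip_nut [([257.1, 192.3], 0.74), ([262.2, 332.6], 0.73)]
top putty_can [([388.9, 177.8], 0.96), ([255.7, 192.7], 0.45)]
top wrench [([464.7, 324.1], 0.91), ([388.2, 174.7], 0.61)]
top aerosol [([492.7, 255.1], 0.98)]
top detergent [([182.0, 220.4], 0.8)]
top spray_bottle [([138.0, 283.9], 0.68)]
```

View pics/scene0.png

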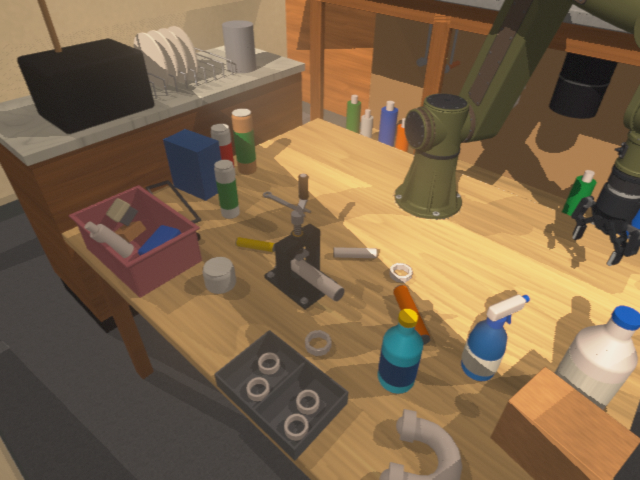

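View pics/top0.png

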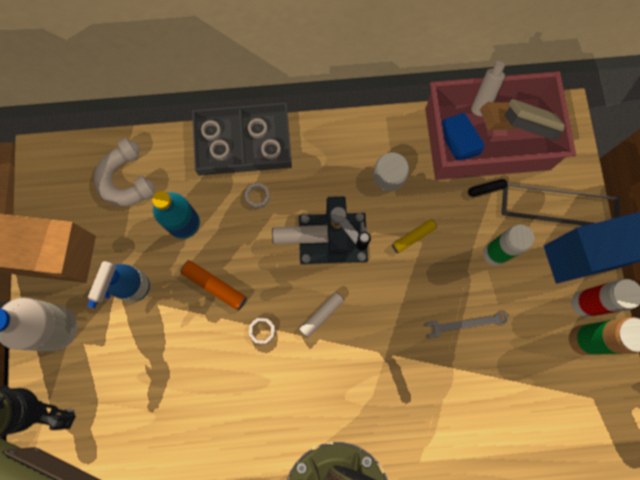

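The scene picture shows the vise at about (297,265) with a white tube running to (335,292), and the sleeve at (303,187). In the top picture the vise is at (335,237), its tube spans (272–330,235) with the outer end at (272,235), and the sleeve top is at (363,238). 

The tube candidates in the top picture are:
- Vise tube (300,235): white and the larger.
- Loose white tube (320,314): smaller.
- Orange tube (213,287): excluded by colour.
- Yellow tube (414,235): excluded by colour.

The vise tube fits the description. I'll confirm it in a crop and measure it.

```bash
python3 - <<'E'
from h import *
np.set_printoptions(precision=4,suppress=True)
s=capture("scene");t=capture("top")
a=np.array(t["pixels"])[165:345,240:440,::-1];b=np.array(s["pixels"])[160:310,225:395,::-1]
cv2.imwrite("pics/crop1.png",np.hstack([cv2.resize(a,(400,360),interpolation=3),cv2.resize(b,(400,360),interpolation=3)]))
print("vise",atz(t,(337.5,237.8),0))
print("axis",tri(s,(296.6,217.1),t,(337.5,218.5)),atz(t,(337.5,218.5),.224),atz(s,(296.6,217.1),.224))
print("outer",tri(s,(340.4,293.4),t,(272.3,234.3)),atz(t,(272.3,234.3),.058),atz(s,(340.4,293.4),.058))
print("sleeve",tri(s,(301.9,182.2),t,(363.2,239.2)),atz(t,(363.2,239.2),.264),atz(s,(301.9,182.2),.264))
print("loose",atz(t,(339.2,295.5),.02),atz(t,(303.4,333.5),.02))
for q,p,z in(("putty",(390,178),.03),("nutA",(257,192),.01),("nutB",(262,332),.01),("det",(182,220),.1),("yel",(414,235),.01),("aero",(493,255),.1)): print(q,atz(t,p,z))
print(status.observe())
E
```

```text
vise [ 0.6006 -0.0591  0.    ]
axis (array([ 0.5958, -0.0538,  0.217 ]), np.float64(0.005691172329381017)) [ 0.5922 -0.0512  0.224 ] [ 0.6036 -0.0499  0.224 ]
outer (array([0.6076, 0.0998, 0.0632]), np.float64(0.004084970214795212)) [0.61   0.0984 0.058 ] [0.6027 0.0986 0.058 ]
sleeve (array([ 0.5334, -0.0964,  0.2727]), np.float64(0.0024113134023126116)) [ 0.5345 -0.0963  0.264 ] [ 0.5239 -0.1073  0.264 ]
loose [ 0.4543 -0.0485  0.02  ] [0.3721 0.0445 0.02  ]
putty [ 0.7347 -0.2026  0.03  ]
nutA [0.734  0.1322 0.01  ]
nutB [0.3849 0.1429 0.01  ]
det [0.6526 0.3025 0.1   ]
yel [ 0.5887 -0.248   0.01  ]
aero [ 0.5066 -0.4054  0.1   ]
{'time_s': 1.6, 'joint_pos': array([ 1.107 ,  0.3135, -0.0471,  1.2102,  0.    ,  1.5708]), 'qvel': array([ 0.0011, -0.0006, -0.0017,  0.0002, -0.0014, -0.0006]), 'joint_efforts': array([  0.0006, -53.9453,  34.0048,   0.0013,  -0.    ,   0.    ]), 'tool_pos': array([0.2684, 0.5366, 0.1941]), 'orientation': array([[-0.8943,  0.4474,  0.    ],
       [ 0.4474,  0.8943,  0.    ],
       [ 0.    ,  0.    , -1.    ]]), 'contact_force': array([ 0.3337,  0.0744, -0.2682]), 'ft_torque': array([0.02  , 0.0315, 0.0057]), 'finger_force': 0.0, 'opening': 0.08533622549815587}
```

View pics/crop1.png

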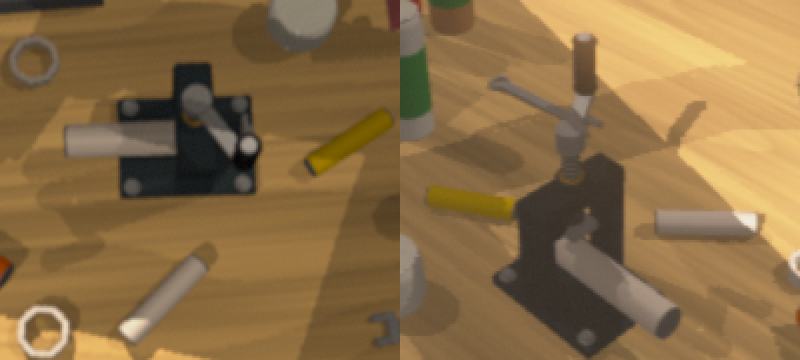

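The crop confirms that the larger white tube, with its outer end at crop (68,140), sits in the vise. The loose one below it is shorter. I'm moving in above the tube's free end, high over the bottles.

Call:
jog_arm([
  [[0.005, -0.01, 0.038], [0, 0, -0.1]],
  [[0.01, -0.015, 0.035], [0, 0, -0.1]],
  [[0.025, -0.03, 0.015], [0, 0, -0.1]],
  [[0.027, -0.03, 0.01], [0, 0, -0.1]],
  [[0.027, -0.03, 0], [0, 0, -0.1]],
  [[0.027, -0.03, 0], [0, 0, -0.1]],
  [[0.027, -0.03, 0], [0, 0, -0.1]],
  [[0.027, -0.03, 0], [0, 0, -0.1]],
  [[0.027, -0.03, 0], [0, 0, -0.1]],
  [[0.027, -0.03, 0], [0, 0, -0.1]],
  [[0.027, -0.03, 0], [0, 0, -0.1]],
  [[0.027, -0.03, 0], [0, 0, 0]],
], hand=0)

```text
time_s: 2.6
tool_pos: [0.5524, 0.21, 0.2923]
orientation: [[-0.003, 1.0, 0.0], [1.0, 0.003, 0.0], [0.0, 0.0, -1.0]]
contact_force: [0.6, 0.5, -0.5]
opening: -0.0002
finger_force: 0.0
```

Call:
jog_arm([
  [[0.02, -0.02, 0], [0, 0, 0]],
  [[0.02, -0.02, 0], [0, 0, 0]],
  [[0.012, -0.02, -0.02], [0, 0, 0]],
  [[0, 0, -0.02], [0, 0, 0]],
  [[0, 0, 0], [0, 0, 0]],
])

```text
time_s: 3.02
tool_pos: [0.6021, 0.1498, 0.2478]
orientation: [[-0.004, 1.0, -0.006], [1.0, 0.004, -0.001], [-0.001, -0.006, -1.0]]
contact_force: [-0.2, 0.0, -0.3]
opening: 0.0004
finger_force: 0.0
```

```bash
cat >> h.py <<'E'
def wray(c,px):
    K=np.array(c["camera_matrix"]);T=np.array(c["world_from_camera"])
    v=np.array([(px[0]-K[0,2])/K[0,0],(px[1]-K[1,2])/K[1,1]]);r=np.linalg.norm(v)
    d=np.array([*(np.sin(r)*v/r),np.cos(r)]);return T[:3,3],T[:3,:3]@d
def watz(c,px,z):
    o,d=wray(c,px);return o+d*(z-o[2])/d[2]
E
python3 - <<'E'
from h import *
np.set_printoptions(precision=4,suppress=True)
w=capture("wrist");save(w,"w1.png");print(w["camera_matrix"],w["world_from_camera"])
for q,z in(("tube_outer_end",.058),("tube_inner_end",.058),("tube",.058),("vise",0),("crank_axis",.224),("sleeve",.264),("stop_face",.058)):
    print(q,[(np.round(r["point"],1).tolist(),round(r["p"],2),watz(w,r["point"],z)) for r in spotter.pinpoint("wrist",q)[:3]])
print(status.observe()["tool_pos"])
E
```

```text
[[371.6483   0.     317.6902]
 [  0.     371.6483 243.2332]
 [  0.       0.       1.    ]] [[ 1.      0.006  -0.0048  0.6031]
 [ 0.0044 -0.9582 -0.2862  0.2224]
 [-0.0063  0.2861 -0.9582  0.4286]
 [ 0.      0.      0.      1.    ]]
tube_outer_end [([190.1, 171.3], 0.82, array([0.4686, 0.1888, 0.058 ])), ([141.7, 283.4], 0.73, array([0.3945, 0.0612, 0.058 ])), ([325.6, 258.3], 0.64, array([0.6097, 0.0953, 0.058 ]))]
tube_inner_end [([279.1, 47.3], 0.68, array([0.5625, 0.3125, 0.058 ]))]
tube [([172.6, 321.1], 0.87, array([0.4279, 0.0133, 0.058 ])), ([233.1, 110.7], 0.7, array([0.5164, 0.249 , 0.058 ]))]
vise []
crank_axis []
sleeve []
stop_face []
[0.6036 0.1526 0.2533]
```

View pics/w1.png

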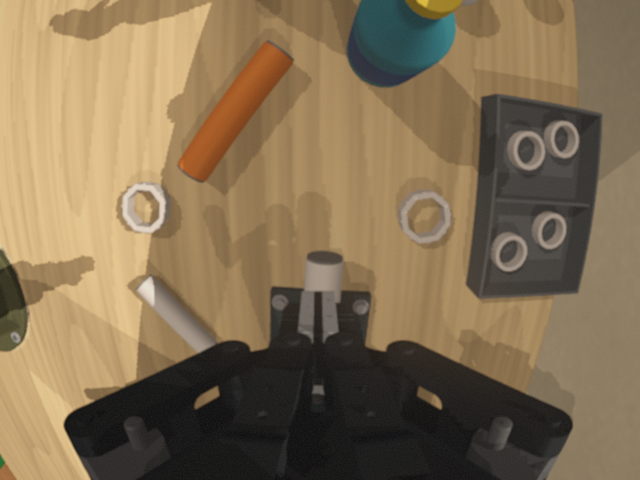

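The wrist picture shows the tube's outer cap at (323,258), which gives x≈0.607, y≈0.097, so it agrees with the other views. I'll descend beyond the end and then push.

Call:
jog_arm([
  [[0.003, 0, -0.04], [0, 0, 0]],
  [[0, 0, -0.04], [0, 0, 0]],
  [[0, 0, -0.04], [0, 0, 0]],
  [[0, 0, -0.04], [0, 0, 0]],
  [[0, 0, -0.03], [0, 0, 0]],
  [[0, 0, -0.013], [0, 0, 0]],
  [[0, -0.01, 0], [0, 0, 0]],
  [[0, -0.01, 0], [0, 0, 0]],
  [[0, -0.005, 0], [0, 0, 0]],
  [[0, -0.005, 0], [0, 0, 0]],
  [[0, -0.003, 0], [0, 0, 0]],
  [[0, 0, 0], [0, 0, 0]],
])

```text
time_s: 4.42
tool_pos: [0.6074, 0.118, 0.0505]
orientation: [[-0.006, 1.0, 0.002], [1.0, 0.006, 0.0], [0.0, 0.002, -1.0]]
contact_force: [0.2, -0.6, 0.5]
opening: 0.0001
finger_force: 0.0
```

Call:
jog_arm([
  [[0, -0.002, 0], [0, 0, 0]],
  [[0, -0.002, 0], [0, 0, 0]],
  [[0, -0.002, 0], [0, 0, 0]],
  [[0, -0.002, 0], [0, 0, 0]],
  [[0, -0.002, 0], [0, 0, 0]],
  [[0, -0.002, 0], [0, 0, 0]],
  [[0, -0.002, 0], [0, 0, 0]],
  [[0, -0.002, 0], [0, 0, 0]],
])

```text
time_s: 5.08
tool_pos: [0.6063, 0.1026, 0.049]
orientation: [[-0.007, 1.0, -0.0], [1.0, 0.007, -0.0], [-0.0, -0.0, -1.0]]
contact_force: [0.4, 0.0, 0.3]
opening: -0.0004
finger_force: 0.0
```

Call:
jog_arm([
  [[0, -0.002, 0], [0, 0, 0]],
  [[0, -0.002, 0], [0, 0, 0]],
  [[0, -0.002, 0], [0, 0, 0]],
  [[0, -0.002, 0], [0, 0, 0]],
])

```text
time_s: 5.42
tool_pos: [0.6063, 0.0945, 0.049]
orientation: [[-0.007, 1.0, -0.0], [1.0, 0.007, 0.0], [0.0, -0.0, -1.0]]
contact_force: [0.4, 0.0, 0.7]
opening: -0.0002
finger_force: 0.0
```

```bash
python3 - <<'E'
from h import *
np.set_printoptions(precision=4,suppress=True)
t=capture("top")
a=np.array(t["pixels"])[190:280,240:400,::-1];cv2.imwrite("pics/c2.png",cv2.resize(a,(800,450),interpolation=3))
s=status.observe();print(s["contact_force"],s["tool_pos"])
E
```

```text
[ 0.7141 -0.4566 -0.5068] [0.6063 0.0942 0.049 ]
```

View pics/c2.png

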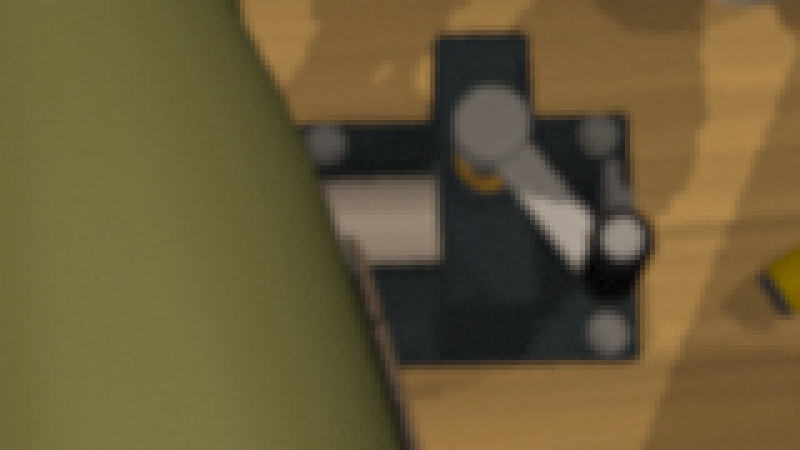

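The crop shows the crank hub at (490,120) and the sleeve at (620,240), but the arm hides the tube's free end. I'll check from the wrist.

```bash
python3 - <<'E'
from h import *
np.set_printoptions(precision=4,suppress=True)
w=capture("wrist");a=np.array(w["pixels"])[220:440,200:440,::-1];cv2.imwrite("pics/c3.png",cv2.resize(a,(640,586),interpolation=3))
print(np.array(w["world_from_camera"])[:3,3])
for q,z in(("tube_outer_end",.058),("tube",.058)):
    print(q,[(np.round(r["point"],1).tolist(),round(r["p"],2),watz(w,r["point"],z)) for r in spotter.pinpoint("wrist",q)[:4]])
E
```

```text
[0.6062 0.1665 0.2299]
tube_outer_end [([80.9, 119.8], 0.7, array([0.4819, 0.1821, 0.058 ])), ([327.1, 277.6], 0.63, array([0.6112, 0.0976, 0.058 ]))]
tube [([152.7, 9.3], 0.93, array([0.5245, 0.2349, 0.058 ])), ([79.6, 362.6], 0.71, array([0.449 , 0.0317, 0.058 ])), ([314.2, 408.6], 0.61, array([0.605 , 0.0115, 0.058 ]))]
```

View pics/c3.png

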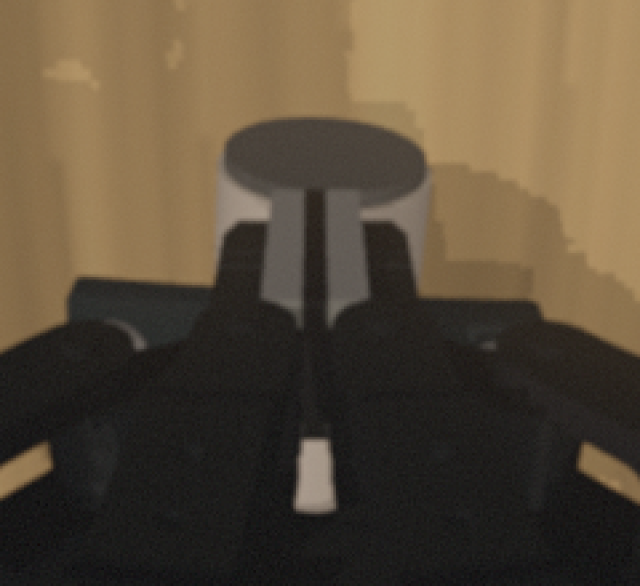

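```bash
python3 - <<'E'
from h import *
np.set_printoptions(precision=4,suppress=True)
w=capture("wrist")
f=lambda x,y:(200+x*.375,220+y*.3754)
for n,p,z in(("captop",(315,118),.077),("capbot",(325,206),.039),("capL",(223,160),.058),("capR",(427,165),.058),("tip",(312,190),.049),("tip",(312,190),.1)): print(n,watz(w,f(*p),z))
for p in ((.607,.083,.049),(.607,.105,.049),(.607,.0942,.049),(.607,.0942,.068)):
    T=np.linalg.inv(w["world_from_camera"]);q=T[:3,:3]@np.array(p)+T[:3,3];r=np.arctan2(np.hypot(*q[:2]),q[2]);K=w["camera_matrix"]
    u=q[:2]/np.hypot(*q[:2])*r*K[0,0]+[K[0,2],K[1,2]];print(p,u,(u-[200,220])/.375)
s=status.observe();print(s["contact_force"],s["ft_torque"],s["tool_pos"],s["joint_efforts"])
E
```

```text
captop [0.6067 0.112  0.077 ]
capbot [0.6091 0.0785 0.039 ]
capL [0.5896 0.0966 0.058 ]
capR [0.6279 0.0958 0.058 ]
tip [0.6063 0.0866 0.049 ]
tip [0.6063 0.1093 0.1   ]
(0.607, 0.083, 0.049) [318.276  297.5055] [315.4028 206.6814]
(0.607, 0.105, 0.049) [318.5899 258.658 ] [316.2399 103.0881]
(0.607, 0.0942, 0.049) [318.4335 278.1374] [315.8226 155.0332]
(0.607, 0.0942, 0.068) [318.4936 292.993 ] [315.9828 194.6479]
[ 0.0227 -0.5168  0.0937] [0.0402 0.0417 0.0244] [0.6063 0.0947 0.0491] [ -0.1012 -57.64    30.6627   0.0045  -0.005   -0.0008]
```

The cap is still at y≈0.097 and the force reads zero. The visible fingertips cover only the cap's upper rim, so the fingers may be passing over the tube. I'll back off, go lower and push again.

Call:
jog_arm([
  [[0, 0.015, 0], [0, 0, 0]],
  [[0, 0.015, 0], [0, 0, 0]],
  [[0, 0.01, 0], [0, 0, 0]],
  [[0, 0, -0.012], [0, 0, 0]],
  [[0, 0, -0.01], [0, 0, 0]],
  [[0, 0, -0.005], [0, 0, 0]],
  [[0, 0, 0], [0, 0, 0]],
])

```text
time_s: 6.25
tool_pos: [0.6043, 0.1341, 0.0195]
orientation: [[-0.007, 1.0, -0.004], [1.0, 0.007, -0.001], [-0.001, -0.004, -1.0]]
contact_force: [-0.1, 0.3, 0.0]
opening: 0.0001
finger_force: 0.0
```

```bash
python3 - <<'E'
from h import *
np.set_printoptions(precision=4,suppress=True)
w=capture("wrist");a=np.array(w["pixels"])[200:420,200:440,::-1];cv2.imwrite("pics/c4.png",cv2.resize(a,(640,586),interpolation=3))
s=status.observe();print(s["contact_force"],s["tool_pos"],np.array(w["world_from_camera"])[:3,3])
E
```

```text
[-0.4784  0.4333 -0.1747] [0.6049 0.1341 0.0204] [0.6048 0.2066 0.2003]
```

View pics/c4.png

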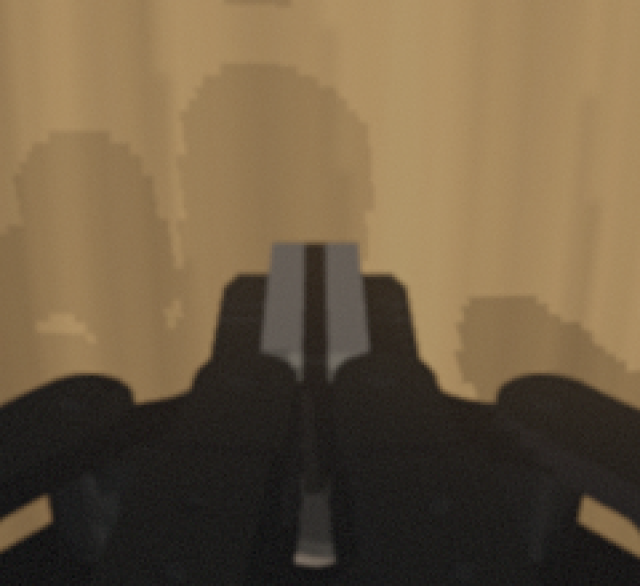

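The tube is now hidden behind the fingers (tips at about (315,245)), so they stand in front of its end. Pushing.

Call:
jog_arm([
  [[0, -0.005, 0], [0, 0, 0]],
  [[0, -0.005, 0], [0, 0, 0]],
  [[0.001, -0.003, 0], [0, 0, 0]],
  [[0.001, -0.003, 0], [0, 0, 0]],
  [[0, -0.003, 0], [0, 0, 0]],
  [[0, -0.003, 0], [0, 0, 0]],
  [[0, -0.003, 0], [0, 0, 0]],
  [[0, -0.003, 0], [0, 0, 0]],
])

```text
time_s: 6.97
tool_pos: [0.6084, 0.1073, 0.0222]
orientation: [[-0.007, 1.0, 0.0], [1.0, 0.007, 0.002], [0.002, 0.0, -1.0]]
contact_force: [-0.8, 3.2, 0.9]
opening: 0.0004
finger_force: 1.6
```

Call:
jog_arm([
  [[0, -0.002, 0], [0, 0, 0]],
  [[0, -0.002, 0], [0, 0, 0]],
  [[0, -0.002, 0], [0, 0, 0]],
  [[0, -0.002, 0], [0, 0, 0]],
])

```text
time_s: 7.3
tool_pos: [0.6082, 0.0991, 0.0222]
orientation: [[-0.007, 1.0, -0.0], [1.0, 0.007, 0.001], [0.001, -0.0, -1.0]]
contact_force: [-2.7, 4.8, 1.6]
opening: 0.0001
finger_force: 2.1
```

Contact made, and the tube slides at about 4 N. I expect the stop near TCP y≈0.070, so I'll continue and then slow down.

Call:
jog_arm([
  [[-0.001, -0.002, 0], [0, 0, 0]],
  [[-0.001, -0.002, 0], [0, 0, 0]],
  [[0, -0.002, 0], [0, 0, 0]],
  [[0, -0.002, 0], [0, 0, 0]],
  [[0, -0.002, 0], [0, 0, 0]],
  [[0, -0.002, 0], [0, 0, 0]],
])

```text
time_s: 7.8
tool_pos: [0.6064, 0.0864, 0.022]
orientation: [[-0.007, 1.0, 0.0], [1.0, 0.007, -0.0], [-0.0, 0.0, -1.0]]
contact_force: [0.3, 2.4, 0.3]
opening: -0.0001
finger_force: 1.4
```

Call:
jog_arm([
  [[0, -0.0015, 0], [0, 0, 0]],
  [[0, -0.0015, 0], [0, 0, 0]],
  [[0, -0.0015, 0], [0, 0, 0]],
])

```text
time_s: 8.05
tool_pos: [0.6062, 0.082, 0.022]
orientation: [[-0.007, 1.0, -0.0], [1.0, 0.007, -0.0], [-0.0, -0.0, -1.0]]
contact_force: [0.1, 2.7, 0.3]
opening: -0.0001
finger_force: 1.4
```

Call:
jog_arm([
  [[0, -0.001, 0], [0, 0, 0]],
  [[0, -0.001, 0], [0, 0, 0]],
  [[0, -0.001, 0], [0, 0, 0]],
])

```text
time_s: 8.3
tool_pos: [0.6061, 0.0792, 0.022]
orientation: [[-0.007, 1.0, -0.0], [1.0, 0.007, 0.0], [0.0, -0.0, -1.0]]
contact_force: [0.3, 3.1, 0.6]
opening: 0.0002
finger_force: 1.4
```

Call:
jog_arm([
  [[0, -0.001, 0], [0, 0, 0]],
  [[0, -0.001, 0], [0, 0, 0]],
  [[0, -0.001, 0], [0, 0, 0]],
])

```text
time_s: 8.55
tool_pos: [0.6061, 0.0762, 0.022]
orientation: [[-0.007, 1.0, -0.0], [1.0, 0.007, 0.0], [0.0, -0.0, -1.0]]
contact_force: [-0.3, 2.8, 0.7]
opening: -0.0005
finger_force: 1.5
```

Call:
jog_arm([
  [[0, -0.001, 0], [0, 0, 0]],
  [[0, -0.001, 0], [0, 0, 0]],
  [[0, -0.001, 0], [0, 0, 0]],
])

```text
time_s: 8.8
tool_pos: [0.606, 0.0733, 0.022]
orientation: [[-0.007, 1.0, -0.0], [1.0, 0.007, 0.0], [0.0, -0.0, -1.0]]
contact_force: [-1.3, 3.3, 2.3]
opening: -0.0002
finger_force: 1.8
```

Call:
jog_arm([
  [[0, -0.001, 0], [0, 0, 0]],
  [[0, -0.001, 0], [0, 0, 0]],
])

```text
time_s: 8.97
tool_pos: [0.606, 0.0714, 0.022]
orientation: [[-0.007, 1.0, -0.0], [1.0, 0.007, 0.0], [0.0, -0.0, -1.0]]
contact_force: [-1.6, 4.8, 2.3]
opening: 0.0001
finger_force: 2.0
```

Call:
jog_arm([
  [[0, -0.001, 0], [0, 0, 0]],
  [[0, -0.001, 0], [0, 0, 0]],
])

```text
time_s: 9.13
tool_pos: [0.606, 0.0694, 0.0221]
orientation: [[-0.007, 1.0, -0.0], [1.0, 0.007, 0.0], [0.0, -0.0, -1.0]]
contact_force: [-1.9, 4.6, 2.1]
opening: 0.0002
finger_force: 2.3
```

Call:
jog_arm([
  [[0, -0.001, 0], [0, 0, 0]],
  [[0, -0.001, 0], [0, 0, 0]],
])

```text
time_s: 9.3
tool_pos: [0.606, 0.0684, 0.0221]
orientation: [[-0.007, 1.0, -0.001], [1.0, 0.007, 0.003], [0.003, -0.001, -1.0]]
contact_force: [-2.3, 9.8, 1.3]
opening: 0.0003
finger_force: 4.8
```

Call:
jog_arm([
  [[0, -0.001, 0], [0, 0, 0]],
  [[0, 0, 0], [0, 0, 0]],
])

```text
time_s: 9.47
tool_pos: [0.606, 0.0684, 0.0221]
orientation: [[-0.008, 1.0, -0.001], [1.0, 0.008, 0.005], [0.005, -0.0, -1.0]]
contact_force: [-2.2, 9.5, 1.1]
opening: -0.0001
finger_force: 5.2
```

The tube has reached the stop: 9.7 N with the TCP held at y=0.068. I'll back off, rise, and go over to the sleeve with the hand open.

Call:
jog_arm([
  [[0, 0.01, 0], [0, 0, 0]],
  [[0, 0.02, 0], [0, 0, 0]],
  [[0, 0.02, 0.01], [0, 0, 0]],
  [[0, 0, 0.04], [0, 0, 0]],
  [[0, 0, 0.04], [0, 0, 0]],
  [[0, 0, 0.04], [0, 0, 0]],
  [[0, 0, 0.04], [0, 0, 0]],
  [[0, 0, 0.04], [0, 0, 0]],
  [[0, 0, 0.04], [0, 0, 0]],
  [[0, 0, 0.04], [0, 0, 0]],
  [[-0.01, -0.02, 0.035], [0, 0, 0]],
  [[-0.015, -0.03, 0.02], [0, 0, 0]],
])

```text
time_s: 10.47
tool_pos: [0.5831, 0.0666, 0.3707]
orientation: [[-0.01, 1.0, 0.005], [1.0, 0.01, -0.001], [-0.002, 0.005, -1.0]]
contact_force: [0.3, -0.6, 0.3]
opening: 0.0001
finger_force: 0.0
```

Call:
jog_arm([
  [[-0.015, -0.035, 0], [0, 0, 0]],
  [[-0.015, -0.035, 0], [0, 0, 0]],
  [[-0.015, -0.035, 0], [0, 0, 0]],
  [[0, -0.035, 0], [0, 0, 0]],
  [[0, -0.02, 0], [0, 0, 0]],
  [[0, -0.005, 0], [0, 0, 0]],
  [[0, 0, 0], [0, 0, 0]],
  [[0, 0, 0], [0, 0, 0]],
], hand=80)

```text
time_s: 11.13
tool_pos: [0.5364, -0.0989, 0.3669]
orientation: [[-0.006, 1.0, -0.0], [1.0, 0.006, -0.001], [-0.0, -0.0, -1.0]]
contact_force: [0.6, -0.1, 0.0]
opening: 0.0684
finger_force: 0.0
```

```bash
python3 - <<'E'
from h import *
np.set_printoptions(precision=4,suppress=True)
w=capture("wrist");save(w,"w5.png");s=status.observe();print(s["tool_pos"],s["opening"],np.array(w["world_from_camera"]))
np.save("w5T.npy",w["world_from_camera"])
for q,z in(("crank_axis",.224),("sleeve",.264),("tube_outer_end",.058),("vise",0)):
    print(q,[(np.round(r["point"],1).tolist(),round(r["p"],2),watz(w,r["point"],z)) for r in spotter.pinpoint("wrist",q)[:3]])
for q,z in(("sleeve",.28),("crank",.224)):
    for r in spotter.silhouettes("wrist",q)[:2]:
        m=r["region"];ys,xs=np.nonzero(m);print(q,r["p"],r["point"],xs.min(),xs.max(),ys.min(),ys.max())
E
```

```text
[ 0.5365 -0.0982  0.3669] 0.06868375975496052 [[ 1.      0.0062  0.0012  0.5363]
 [ 0.0063 -0.9584 -0.2853 -0.0264]
 [-0.0006  0.2853 -0.9584  0.5477]
 [ 0.      0.      0.      1.    ]]
crank_axis [([389.2, 168.5], 0.93, array([ 0.5992, -0.0539,  0.224 ])), ([310.0, 222.6], 0.31, array([ 0.5297, -0.1036,  0.224 ]))]
sleeve [([314.1, 223.4], 0.91, array([ 0.5338, -0.0947,  0.264 ])), ([310.2, 378.0], 0.25, array([ 0.5305, -0.2431,  0.264 ]))]
tube_outer_end [([204.6, 89.3], 0.83, array([0.3852, 0.0405, 0.058 ])), ([366.0, 310.5], 0.7, array([ 0.609 , -0.2756,  0.058 ])), ([375.0, 73.6], 0.64, array([0.61  , 0.0584, 0.058 ]))]
vise [([362.4, 151.0], 0.83, array([ 0.6017, -0.0479,  0.    ]))]
sleeve 0.98 [311.1, 221.8] 294 331 201 251
crank 0.82 [339.2, 196.6] 294 410 149 251
crank 0.51 [373.6, 109.5] 353 387 72 204
```

View pics/w5.png

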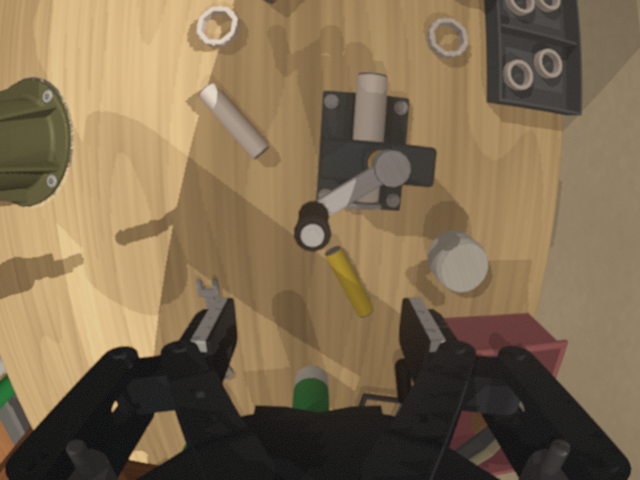

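The wrist picture shows the crank hub at (390,168), the sleeve top at (312,236), and the tube pushed in with its end at (372,75). The axis is at about (0.599, −0.0535) and the sleeve at about (0.533, −0.096), 79 mm apart as given. Descending onto the sleeve.

Call:
jog_arm([
  [[-0.003, 0.002, -0.02], [0, 0, 0]],
  [[0, 0, -0.03], [0, 0, 0]],
  [[0, 0, -0.025], [0, 0, 0]],
  [[0, 0, -0.02], [0, 0, 0]],
  [[0, 0, -0.015], [0, 0, 0]],
  [[0, 0, 0], [0, 0, 0]],
  [[0, 0, 0], [0, 0, 0]],
], hand=60)

```text
time_s: 12.07
tool_pos: [0.5328, -0.0964, 0.2567]
orientation: [[-0.008, 1.0, -0.002], [1.0, 0.008, 0.0], [0.0, -0.002, -1.0]]
contact_force: [0.4, 0.3, -0.8]
opening: 0.051
finger_force: 0.0
```

```bash
python3 - <<'E'
from h import *
np.set_printoptions(precision=4,suppress=True)
s=capture("scene");w=capture("wrist")
a=cv2.resize(np.array(s["pixels"])[120:270,230:380,::-1],(400,400),interpolation=3)
b=cv2.resize(np.array(w["pixels"])[100:420,160:480,::-1],(400,400),interpolation=3)
cv2.imwrite("pics/c6.png",np.hstack([a,b]));st=status.observe();print(st["tool_pos"],st["opening"],st["contact_force"])
p=st["tool_pos"];u=proj(s,p);print("TCP in scene crop",(u-[230,120])*400/150)
for r in spotter.pinpoint("wrist","sleeve")[:2]: print(r["point"],r["p"],watz(w,r["point"],.264))
E
```

```text
[ 0.534  -0.0967  0.2583] 0.051683470194602066 [ 0.3223 -0.027   0.239 ]
TCP in scene crop [192.5066 178.9821]
[313.1, 277.1] 0.64 [ 0.5315 -0.094   0.264 ]
```

View pics/c6.png

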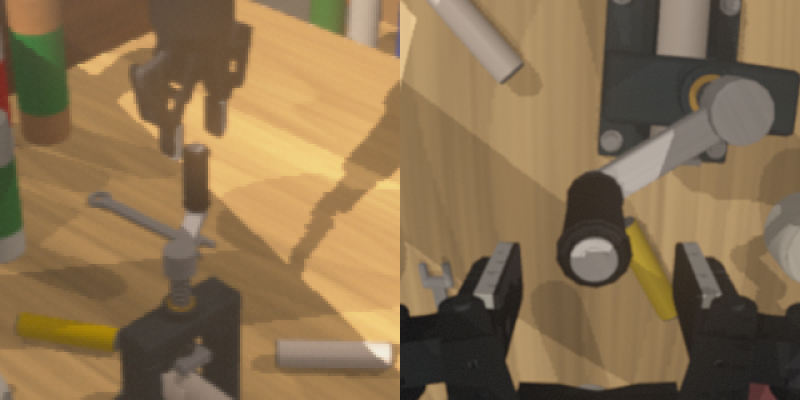

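The crop shows both fingertips only just at the sleeve's top (scene crop (172,155) and (215,135)), while the TCP should project to mid-sleeve at (192,179). The real tips are therefore about 35 mm above the reported TCP, which matches the first push passing over the tube. The fingers straddle the sleeve evenly, so I'm lowering 45 mm with a force check.

Call:
jog_arm([
  [[0, 0, -0.012], [0, 0, 0]],
  [[0, 0, -0.012], [0, 0, 0]],
  [[0, 0, -0.006], [0, 0, 0]],
  [[0, 0, 0], [0, 0, 0]],
])

```text
time_s: 12.55
tool_pos: [0.533, -0.0967, 0.2266]
orientation: [[-0.007, 1.0, -0.001], [1.0, 0.007, 0.0], [0.0, -0.001, -1.0]]
contact_force: [-1.1, -0.2, -0.1]
opening: 0.051
finger_force: 0.0
```

Call:
jog_arm([
  [[0, 0, -0.006], [0, 0, 0]],
  [[0, 0, -0.005], [0, 0, 0]],
  [[0, 0, -0.004], [0, 0, 0]],
  [[0, 0, 0], [0, 0, 0]],
])

```text
time_s: 12.88
tool_pos: [0.5329, -0.0967, 0.2113]
orientation: [[-0.007, 1.0, -0.001], [1.0, 0.007, 0.0], [0.0, -0.001, -1.0]]
contact_force: [-0.4, 0.3, 0.7]
opening: 0.0514
finger_force: 0.0
```

```bash
python3 - <<'E'
from h import *
np.set_printoptions(precision=4,suppress=True)
s=capture("scene")
a=cv2.resize(np.array(s["pixels"])[130:255,250:350,::-1],(480,600),interpolation=3)
cv2.imwrite("pics/c7.png",a);st=status.observe();print(st["tool_pos"],st["opening"],st["contact_force"])
E
```

```text
[ 0.533  -0.0967  0.2117] 0.051201559687018554 [-0.3014 -0.8108  0.2546]
```

View pics/c7.png

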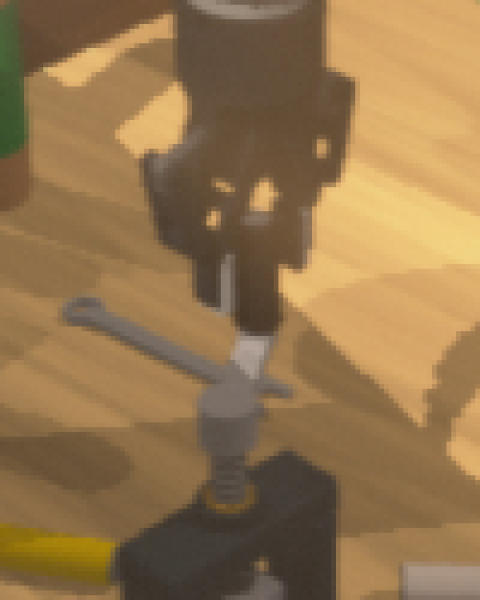

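The fingers now overlap most of the sleeve: sleeve rows 215–330, tips at rows 265–310, clear of the bar. Gripping.

Call:
jog_arm([
  [[0, 0, 0], [0, 0, 0]],
  [[0, 0, 0], [0, 0, 0]],
  [[0, 0, 0], [0, 0, 0]],
  [[0, 0, 0], [0, 0, 0]],
  [[0, 0, 0], [0, 0, 0]],
  [[0, 0, 0], [0, 0, 0]],
], hand=0, squeeze=40)

```text
time_s: 13.43
tool_pos: [0.533, -0.0969, 0.2125]
orientation: [[-0.007, 1.0, -0.0], [1.0, 0.007, -0.0], [-0.0, -0.0, -1.0]]
contact_force: [-3.7, -0.5, 6.1]
opening: 0.0239
finger_force: 39.1
```

```bash
cat > g.py <<'E'
import sys,numpy as np,json
# start cmd x,y ; centre ; a0 ; n rows; da
x,y,cx,cy,a,n,da=map(float,sys.argv[1:8]);rows=[];z=0
p=np.array([x,y]);R=.08
for i in range(int(n)):
    a+=da;t=np.array([cx,cy])-R*np.array([np.sin(a),np.cos(a)])
    d=np.round(t-p,4);p=p+d;dz=round(-.00318*da,4) if i%1==0 else 0
    rows.append([[float(d[0]),float(d[1]),dz],[0,0,0]])
print(json.dumps(rows),p,a)
E
python3 g.py .533 -.097 .5999 -.0529 .99 6 .2
```

```text
[[[-0.0074, 0.0144, -0.0006], [0, 0, 0]], [[-0.0044, 0.0153, -0.0006], [0, 0, 0]], [[-0.0013, 0.0159, -0.0006], [0, 0, 0]], [[0.0019, 0.0159, -0.0006], [0, 0, 0]], [[0.005, 0.0152, -0.0006], [0, 0, 0]], [[0.008, 0.0138, -0.0006], [0, 0, 0]]] [ 0.5348 -0.0065] 2.19
```

Call:
jog_arm([
  [[-0.0074, 0.0144, -0.0006], [0, 0, 0]],
  [[-0.0044, 0.0153, -0.0006], [0, 0, 0]],
  [[-0.0013, 0.0159, -0.0006], [0, 0, 0]],
  [[0.0019, 0.0159, -0.0006], [0, 0, 0]],
])

```text
time_s: 13.77
tool_pos: [0.5218, -0.0362, 0.21]
orientation: [[-0.006, 1.0, 0.001], [1.0, 0.006, -0.003], [-0.003, 0.0, -1.0]]
contact_force: [1.1, -5.2, 1.9]
opening: 0.0235
finger_force: 39.9
```

Call:
jog_arm([
  [[0.005, 0.0152, -0.0006], [0, 0, 0]],
  [[0.008, 0.0138, -0.0006], [0, 0, 0]],
  [[0, 0, 0], [0, 0, 0]],
])

```text
time_s: 14.02
tool_pos: [0.5366, -0.0044, 0.2086]
orientation: [[-0.009, 1.0, 0.002], [1.0, 0.009, 0.001], [0.001, 0.002, -1.0]]
contact_force: [3.0, 3.6, 1.1]
opening: 0.0244
finger_force: 40.0
```

```bash
python3 g.py .5348 -.0065 .5999 -.0529 2.19 12 .25;
```

```text
[[[0.0135, 0.0147, -0.0008], [0, 0, 0]], [[0.0167, 0.0109, -0.0008], [0, 0, 0]], [[0.0189, 0.0064, -0.0008], [0, 0, 0]], [[0.0199, 0.0015, -0.0008], [0, 0, 0]], [[0.0196, -0.0034, -0.0008], [0, 0, 0]], [[0.0182, -0.0082, -0.0008], [0, 0, 0]], [[0.0156, -0.0125, -0.0008], [0, 0, 0]], [[0.012, -0.0159, -0.0008], [0, 0, 0]], [[0.0078, -0.0184, -0.0008], [0, 0, 0]], [[0.0029, -0.0197, -0.0008], [0, 0, 0]], [[-0.0021, -0.0199, -0.0008], [0, 0, 0]], [[-0.0069, -0.0187, -0.0008], [0, 0, 0]]] [ 0.6709 -0.0897] 5.1899999999999995
```

Call:
jog_arm([
  [[0.0135, 0.0147, -0.0008], [0, 0, 0]],
  [[0.0167, 0.0109, -0.0008], [0, 0, 0]],
  [[0.0189, 0.0064, -0.0008], [0, 0, 0]],
  [[0.0199, 0.0015, -0.0008], [0, 0, 0]],
  [[0.0196, -0.0034, -0.0008], [0, 0, 0]],
  [[0.0182, -0.0082, -0.0008], [0, 0, 0]],
])

```text
time_s: 14.52
tool_pos: [0.6415, 0.0153, 0.2039]
orientation: [[-0.008, 1.0, -0.002], [1.0, 0.008, -0.001], [-0.001, -0.002, -1.0]]
contact_force: [-8.9, -5.4, 7.1]
opening: 0.0243
finger_force: 40.8
```

Call:
jog_arm([
  [[0.0156, -0.0125, -0.0008], [0, 0, 0]],
  [[0.012, -0.0159, -0.0008], [0, 0, 0]],
  [[0.0078, -0.0184, -0.0008], [0, 0, 0]],
  [[0.0029, -0.0197, -0.0008], [0, 0, 0]],
  [[-0.0021, -0.0199, -0.0008], [0, 0, 0]],
  [[-0.0069, -0.0187, -0.0008], [0, 0, 0]],
])

```text
time_s: 15.02
tool_pos: [0.6717, -0.0889, 0.1992]
orientation: [[-0.008, 1.0, 0.001], [1.0, 0.008, 0.004], [0.004, 0.001, -1.0]]
contact_force: [-4.1, 7.8, 4.8]
opening: 0.0241
finger_force: 40.7
```

```bash
python3 g.py .6709 -.0897 .5999 -.0529 5.19 8 .2;
```

```text
[[[-0.0087, -0.0134, -0.0006], [0, 0, 0]], [[-0.0112, -0.0113, -0.0006], [0, 0, 0]], [[-0.0132, -0.009, -0.0006], [0, 0, 0]], [[-0.0148, -0.0061, -0.0006], [0, 0, 0]], [[-0.0157, -0.0031, -0.0006], [0, 0, 0]], [[-0.0159, 0.0002, -0.0006], [0, 0, 0]], [[-0.0157, 0.0032, -0.0006], [0, 0, 0]], [[-0.0146, 0.0064, -0.0006], [0, 0, 0]]] [ 0.5611 -0.1228] 6.790000000000002
```

Call:
jog_arm([
  [[-0.0087, -0.0134, -0.0006], [0, 0, 0]],
  [[-0.0112, -0.0113, -0.0006], [0, 0, 0]],
  [[-0.0132, -0.009, -0.0006], [0, 0, 0]],
  [[-0.0148, -0.0061, -0.0006], [0, 0, 0]],
  [[-0.0157, -0.0031, -0.0006], [0, 0, 0]],
  [[-0.0159, 0.0002, -0.0006], [0, 0, 0]],
  [[-0.0157, 0.0032, -0.0006], [0, 0, 0]],
  [[-0.0146, 0.0064, -0.0006], [0, 0, 0]],
  [[0, 0, 0], [0, 0, 0]],
])

```text
time_s: 15.77
tool_pos: [0.5595, -0.1222, 0.1941]
orientation: [[-0.007, 1.0, -0.0], [1.0, 0.007, 0.001], [0.001, -0.0, -1.0]]
contact_force: [-3.9, 1.1, 2.6]
opening: 0.0242
finger_force: 40.5
```

```bash
python3 - <<'E'
import numpy as np
from scipy.optimize import least_squares as L
P=np.array([[.533,-.0968],[.5218,-.0362],[.5366,-.0044],[.6415,.0153],[.6717,-.0889]])
r=L(lambda q:np.hypot(P[:,0]-q[0],P[:,1]-q[1])-.08,[.6,-.053]);print(r.x,r.fun)
E
python3 g.py .5611 -.1228 .5999 -.0529 6.79 14 .1;
```

```text
[ 0.60004909 -0.05314678] [7.40096693e-06 6.31884847e-05 1.27268167e-05 1.96219874e-05
 7.58691663e-05]
[[[-0.0068, 0.0042, -0.0003], [0, 0, 0]], [[-0.0064, 0.0049, -0.0003], [0, 0, 0]], [[-0.0058, 0.0055, -0.0003], [0, 0, 0]], [[-0.0052, 0.006, -0.0003], [0, 0, 0]], [[-0.0046, 0.0065, -0.0003], [0, 0, 0]], [[-0.0039, 0.007, -0.0003], [0, 0, 0]], [[-0.0033, 0.0073, -0.0003], [0, 0, 0]], [[-0.0024, 0.0076, -0.0003], [0, 0, 0]], [[-0.0017, 0.0078, -0.0003], [0, 0, 0]], [[-0.0009, 0.008, -0.0003], [0, 0, 0]], [[-0.0001, 0.008, -0.0003], [0, 0, 0]], [[0.0006, 0.0079, -0.0003], [0, 0, 0]], [[0.0015, 0.0079, -0.0003], [0, 0, 0]], [[0.0023, 0.0077, -0.0003], [0, 0, 0]]] [ 0.5244 -0.0265] 8.189999999999996
```

The centre fit is excellent (residuals under 0.1 mm). From here I take slower steps and average the force while held still.

Call:
jog_arm([
  [[-0.0068, 0.0042, -0.0003], [0, 0, 0]],
  [[-0.0064, 0.0049, -0.0003], [0, 0, 0]],
  [[-0.0058, 0.0055, -0.0003], [0, 0, 0]],
  [[-0.0052, 0.006, -0.0003], [0, 0, 0]],
  [[0, 0, 0], [0, 0, 0]],
])

```text
time_s: 16.18
tool_pos: [0.5365, -0.1019, 0.1928]
orientation: [[-0.007, 1.0, -0.001], [1.0, 0.007, -0.001], [-0.001, -0.001, -1.0]]
contact_force: [-1.9, -2.3, 1.8]
opening: 0.024
finger_force: 40.5
```

```bash
cat > f.py <<'E'
from h import *
C=np.array([.60005,-.05315]);F=[];P=[]
for i in range(5):
    capture("top");s=status.observe();F.append(s["contact_force"]);P.append(s["tool_pos"])
F=np.array(F);p=np.mean(P,0);a=np.arctan2(C[0]-p[0],C[1]-p[1])%(2*np.pi)+2*np.pi
t=np.array([-np.cos(a),np.sin(a)]);r=np.array([-np.sin(a),-np.cos(a)])
f=-F[:,:2]@t
print("a %.3f back %.2f sd %.2f radial %.2f Fz %.2f z %.4f p %s t %.2f"%(a,f.mean(),f.std(),(F[:,:2]@r).mean(),F[:,2].mean(),p[2],p[:2].round(4),s["time_s"]))
E
python3 f.py
```

```text
a 7.200 back -2.21 sd 0.77 radial 4.31 Fz 3.89 z 0.1928 p [ 0.5365 -0.1019] t 16.43
```

```bash
cat > g2.py <<'E'
import sys,numpy as np,json
x,y,a=map(float,sys.argv[1:4]);p=np.array([x,y]);C=np.array([.60005,-.05315]);zc=0;z=0;R=[]
for da in map(float,sys.argv[4].split(",")):
    a+=da;t=C-.08*np.array([np.sin(a),np.cos(a)]);d=np.round(t-p,4);p=p+d;z-=.00318*da;dz=round(z-zc,4);zc+=dz
    R.append([[float(d[0]),float(d[1]),dz],[0,0,0]])
print(json.dumps(R),p,a)
E
python3 g2.py .5369 -.1022 7.19 .1,.1,.05,.025,.025,.025,.025,.025,.025
python3 g2.py .5244 -.0718 7.59 .025,.025,.025,.025,.025,.025
```

```text
[[[-0.0045, 0.0063, -0.0003], [0, 0, 0]], [[-0.0039, 0.0069, -0.0003], [0, 0, 0]], [[-0.0017, 0.0037, -0.0002], [0, 0, 0]], [[-0.0008, 0.0018, -0.0001], [0, 0, 0]], [[-0.0007, 0.0019, -0.0001], [0, 0, 0]], [[-0.0007, 0.0018, -0.0], [0, 0, 0]], [[-0.0006, 0.0019, -0.0001], [0, 0, 0]], [[-0.0006, 0.002, -0.0001], [0, 0, 0]], [[-0.0006, 0.0019, -0.0001], [0, 0, 0]]] [ 0.5228 -0.074 ] 7.590000000000002
[[[-0.0021, -0.0003, -0.0001], [0, 0, 0]], [[-0.0004, 0.002, -0.0001], [0, 0, 0]], [[-0.0004, 0.0019, -0.0], [0, 0, 0]], [[-0.0004, 0.002, -0.0001], [0, 0, 0]], [[-0.0003, 0.002, -0.0001], [0, 0, 0]], [[-0.0002, 0.002, -0.0001], [0, 0, 0]]] [ 0.5206 -0.0622] 7.740000000000002
```

Call:
jog_arm([
  [[-0.0045, 0.0063, -0.0003], [0, 0, 0]],
  [[-0.0039, 0.0069, -0.0003], [0, 0, 0]],
  [[-0.0017, 0.0037, -0.0002], [0, 0, 0]],
  [[-0.0008, 0.0018, -0.0001], [0, 0, 0]],
  [[-0.0007, 0.0019, -0.0001], [0, 0, 0]],
  [[-0.0007, 0.0018, 0], [0, 0, 0]],
  [[-0.0006, 0.0019, -0.0001], [0, 0, 0]],
  [[-0.0006, 0.002, -0.0001], [0, 0, 0]],
  [[-0.0006, 0.0019, -0.0001], [0, 0, 0]],
])

```text
time_s: 17.18
tool_pos: [0.523, -0.0751, 0.1916]
orientation: [[-0.006, 1.0, -0.001], [1.0, 0.006, -0.002], [-0.002, -0.001, -1.0]]
contact_force: [-3.2, -5.5, 4.6]
opening: 0.0241
finger_force: 40.7
```

```bash
python3 f.py; python3 g2.py .5228 -.074 7.59 .1,.05,.025,.025,.025,.025,.025,.025; python3 g2.py .5200 -.0500 7.89 .025,.025,.025,.025,.025,.025,.025,.025
```

```text
a 7.581 back 3.20 sd 0.18 radial 4.53 Fz 3.70 z 0.1916 p [ 0.5229 -0.0748] t 17.43
[[[-0.0017, 0.0078, -0.0003], [0, 0, 0]], [[-0.0005, 0.004, -0.0002], [0, 0, 0]], [[-0.0002, 0.0019, -0.0001], [0, 0, 0]], [[-0.0002, 0.002, -0.0], [0, 0, 0]], [[-0.0001, 0.002, -0.0001], [0, 0, 0]], [[-0.0, 0.002, -0.0001], [0, 0, 0]], [[-0.0, 0.002, -0.0001], [0, 0, 0]], [[0.0, 0.002, -0.0001], [0, 0, 0]]] [ 0.5201 -0.0503] 7.8900000000000015
[[[0.0002, 0.0017, -0.0001], [0, 0, 0]], [[0.0001, 0.002, -0.0001], [0, 0, 0]], [[0.0002, 0.002, -0.0], [0, 0, 0]], [[0.0003, 0.002, -0.0001], [0, 0, 0]], [[0.0003, 0.002, -0.0001], [0, 0, 0]], [[0.0003, 0.0019, -0.0001], [0, 0, 0]], [[0.0004, 0.002, -0.0001], [0, 0, 0]], [[0.0005, 0.002, -0.0], [0, 0, 0]]] [ 0.5223 -0.0344] 8.090000000000002
```

Call:
jog_arm([
  [[-0.0017, 0.0078, -0.0003], [0, 0, 0]],
  [[-0.0005, 0.004, -0.0002], [0, 0, 0]],
  [[-0.0002, 0.0019, -0.0001], [0, 0, 0]],
  [[-0.0002, 0.002, 0], [0, 0, 0]],
  [[-0.0001, 0.002, -0.0001], [0, 0, 0]],
  [[0, 0.002, -0.0001], [0, 0, 0]],
  [[0, 0.002, -0.0001], [0, 0, 0]],
  [[0, 0.002, -0.0001], [0, 0, 0]],
])

```text
time_s: 18.1
tool_pos: [0.52, -0.051, 0.1906]
orientation: [[-0.006, 1.0, -0.001], [1.0, 0.006, -0.002], [-0.002, -0.001, -1.0]]
contact_force: [-4.6, -4.6, 4.3]
opening: 0.0247
finger_force: 40.7
```

```bash
python3 f.py; python3 g2.py .5201 -.0503 7.89 .05,.025,.025,.025,.025,.025,.025; python3 g2.py .5223 -.0344 8.09 .05,.025,.025,.025,.025,.025,.025;  python3 g2.py .5273 -.0193 8.29 .05,.025,.025,.025,.025,.025,.025
```

```text
a 7.886 back 3.17 sd 0.67 radial 4.66 Fz 4.81 z 0.1906 p [ 0.52   -0.0506] t 18.35
[[[0.0002, 0.004, -0.0002], [0, 0, 0]], [[0.0002, 0.002, -0.0], [0, 0, 0]], [[0.0003, 0.002, -0.0001], [0, 0, 0]], [[0.0003, 0.002, -0.0001], [0, 0, 0]], [[0.0003, 0.0019, -0.0001], [0, 0, 0]], [[0.0004, 0.002, -0.0001], [0, 0, 0]], [[0.0005, 0.002, -0.0], [0, 0, 0]]] [ 0.5223 -0.0344] 8.090000000000002
[[[0.001, 0.0038, -0.0002], [0, 0, 0]], [[0.0006, 0.0019, -0.0], [0, 0, 0]], [[0.0006, 0.0019, -0.0001], [0, 0, 0]], [[0.0007, 0.0019, -0.0001], [0, 0, 0]], [[0.0007, 0.0019, -0.0001], [0, 0, 0]], [[0.0008, 0.0018, -0.0001], [0, 0, 0]], [[0.0008, 0.0018, -0.0], [0, 0, 0]]] [ 0.5275 -0.0194] 8.290000000000003
[[[0.002, 0.0035, -0.0002], [0, 0, 0]], [[0.001, 0.0018, -0.0], [0, 0, 0]], [[0.001, 0.0017, -0.0001], [0, 0, 0]], [[0.001, 0.0017, -0.0001], [0, 0, 0]], [[0.0011, 0.0017, -0.0001], [0, 0, 0]], [[0.0011, 0.0016, -0.0001], [0, 0, 0]], [[0.0012, 0.0017, -0.0], [0, 0, 0]]] [ 0.5357 -0.0056] 8.490000000000002
```

Call:
jog_arm([
  [[0.0002, 0.004, -0.0002], [0, 0, 0]],
  [[0.0002, 0.002, 0], [0, 0, 0]],
  [[0.0003, 0.002, -0.0001], [0, 0, 0]],
  [[0.0003, 0.002, -0.0001], [0, 0, 0]],
  [[0.0003, 0.0019, -0.0001], [0, 0, 0]],
  [[0.0004, 0.002, -0.0001], [0, 0, 0]],
  [[0.0005, 0.002, 0], [0, 0, 0]],
])

```text
time_s: 18.93
tool_pos: [0.5221, -0.0347, 0.19]
orientation: [[-0.007, 1.0, -0.001], [1.0, 0.007, -0.001], [-0.001, -0.001, -1.0]]
contact_force: [-4.3, -3.5, 4.2]
opening: 0.024
finger_force: 40.8
```

```bash
python3 f.py
```

```text
a 8.091 back 2.96 sd 0.43 radial 4.04 Fz 4.87 z 0.1899 p [ 0.5222 -0.0344] t 19.18
```

Call:
jog_arm([
  [[0.001, 0.0038, -0.0002], [0, 0, 0]],
  [[0.0006, 0.0019, 0], [0, 0, 0]],
  [[0.0006, 0.0019, -0.0001], [0, 0, 0]],
  [[0.0007, 0.0019, -0.0001], [0, 0, 0]],
  [[0.0007, 0.0019, -0.0001], [0, 0, 0]],
  [[0.0008, 0.0018, -0.0001], [0, 0, 0]],
  [[0.0008, 0.0018, 0], [0, 0, 0]],
])

```text
time_s: 19.77
tool_pos: [0.5272, -0.0198, 0.1894]
orientation: [[-0.007, 1.0, -0.001], [1.0, 0.007, -0.001], [-0.001, -0.001, -1.0]]
contact_force: [-4.6, -4.4, 5.1]
opening: 0.0244
finger_force: 40.8
```

```bash
python3 f.py
```

```text
a 8.287 back 4.47 sd 0.15 radial 3.51 Fz 5.23 z 0.1894 p [ 0.5274 -0.0195] t 20.02
```

Call:
jog_arm([
  [[0.0009, 0.0018, -0.0001], [0, 0, 0]],
  [[0.001, 0.0018, -0.0001], [0, 0, 0]],
  [[0.001, 0.0017, 0], [0, 0, 0]],
  [[0.001, 0.0017, -0.0001], [0, 0, 0]],
])

```text
time_s: 20.35
tool_pos: [0.5308, -0.013, 0.1891]
orientation: [[-0.006, 1.0, -0.002], [1.0, 0.006, -0.001], [-0.001, -0.002, -1.0]]
contact_force: [-6.8, -4.5, 7.4]
opening: 0.0241
finger_force: 41.0
```

```bash
python3 f.py;python3 g2.py .5314 -.0124 8.39 .025,.025,.025,.025,.025,.025,.025,.025
```

```text
a 8.384 back 5.77 sd 0.78 radial 3.97 Fz 5.91 z 0.1891 p [ 0.531  -0.0127] t 20.60
[[[0.0009, 0.0018, -0.0001], [0, 0, 0]], [[0.0011, 0.0017, -0.0001], [0, 0, 0]], [[0.0011, 0.0016, -0.0], [0, 0, 0]], [[0.0012, 0.0017, -0.0001], [0, 0, 0]], [[0.0012, 0.0016, -0.0001], [0, 0, 0]], [[0.0012, 0.0015, -0.0001], [0, 0, 0]], [[0.0013, 0.0016, -0.0001], [0, 0, 0]], [[0.0014, 0.0015, -0.0], [0, 0, 0]]] [0.5408 0.0006] 8.590000000000003
```

Held back-force over the last two steps is +1.4 N, then +2.7 N above free. That is about 35 N then 67 N of clamping, rising at the stiff rate expected: firm, and well below crushing. I'll ease the arm's push, let go and rise.

Call:
jog_arm([
  [[-0.0004, -0.0006, 0], [0, 0, 0]],
  [[-0.0003, -0.0005, 0], [0, 0, 0]],
  [[0, 0, 0], [0, 0, 0]],
])

```text
time_s: 20.85
tool_pos: [0.531, -0.0126, 0.1891]
orientation: [[-0.007, 1.0, -0.0], [1.0, 0.007, 0.002], [0.002, -0.0, -1.0]]
contact_force: [-3.6, 1.5, 5.0]
opening: 0.0242
finger_force: 40.8
```

```bash
python3 f.py
```

```text
a 8.384 back 0.31 sd 0.45 radial 4.69 Fz 4.57 z 0.1891 p [ 0.531  -0.0127] t 21.10
```

Crank unmoved (8.384) and the force is relieved. Releasing.

Call:
jog_arm([
  [[0, 0, 0], [0, 0, 0]],
  [[0, 0, 0], [0, 0, 0]],
  [[0, 0, 0], [0, 0, 0]],
  [[0, 0, 0], [0, 0, 0]],
  [[0, 0, 0], [0, 0, 0]],
  [[0, 0, 0], [0, 0, 0]],
], hand=60)

```text
time_s: 21.6
tool_pos: [0.5311, -0.0133, 0.1889]
orientation: [[-0.007, 1.0, 0.0], [1.0, 0.007, -0.0], [-0.0, 0.0, -1.0]]
contact_force: [0.6, 0.4, 0.4]
opening: 0.0512
finger_force: 0.0
```

Call:
jog_arm([
  [[0, 0, 0.01], [0, 0, 0]],
  [[0, 0, 0.02], [0, 0, 0]],
  [[0, 0, 0.03], [0, 0, 0]],
  [[0, 0, 0.035], [0, 0, 0]],
  [[0, 0, 0.035], [0, 0, 0]],
  [[0, 0, 0.03], [0, 0, 0]],
  [[0, -0.02, 0.01], [0, 0, 0]],
  [[0, -0.02, 0], [0, 0, 0]],
  [[0, -0.02, 0], [0, 0, 0]],
  [[0, -0.02, 0], [0, 0, 0]],
  [[0, 0, 0], [0, 0, 0]],
  [[0, 0, 0], [0, 0, 0]],
])

```text
time_s: 22.6
tool_pos: [0.531, -0.0939, 0.3596]
orientation: [[-0.005, 1.0, 0.001], [1.0, 0.005, 0.0], [0.0, 0.001, -1.0]]
contact_force: [0.4, 0.6, 0.3]
opening: 0.0513
finger_force: 0.0
```

```bash
python3 - <<'E'
from h import *
np.set_printoptions(precision=4,suppress=True)
w=capture("wrist")
for q,z in(("crank_axis",.198),("sleeve",.238),("tube_outer_end",.058)):
    print(q,[(np.round(r["point"],1).tolist(),round(r["p"],2),watz(w,r["point"],z)) for r in spotter.pinpoint("wrist",q)[:3]])
s=status.observe();print(s["tool_pos"],s["contact_force"],s["time_s"],s["opening"])
E
```

```text
crank_axis [([394.5, 172.3], 0.7, array([ 0.6028, -0.0539,  0.198 ]))]
sleeve [([317.6, 121.9], 0.59, array([ 0.5308, -0.0102,  0.238 ]))]
tube_outer_end [([204.7, 94.0], 0.79, array([0.3825, 0.0384, 0.058 ])), ([368.1, 314.9], 0.59, array([ 0.6061, -0.274 ,  0.058 ])), ([380.5, 78.7], 0.56, array([0.6111, 0.0558, 0.058 ]))]
[ 0.531  -0.0925  0.3593] [-0.0595  0.3168  0.3798] 22.8 0.051176838245281096
```

The sleeve is where I left it, the tube's end is still at y≈0.057 against the stop, and the robot is clear. Handing in.

```bash
python3 -c "
from h import *
print(manip.job_done())"
```

```text
the job is handed in; nothing more can be done
None
```

The job is handed in at about 23 s of the 72 s allowed: the tube sits against the stop (about 10 N contact) and is clamped at an estimated 65–70 N, judged from the sleeve's push-back; the crank is released, the robot is clear, and no other object was touched as far as I could tell.

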